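Take the snap-fit battery cover off an irrigation controller

ROBOT

A 6-joint arm with a two-finger parallel gripper is mounted at the origin on the work surface. World frame = base frame: x ahead of the robot, y to its left, z up, the work surface at z = 0. Lengths are in m, angles in degrees, forces in N, time in s.
With the tool pointing down it reaches from about 0.4 to 0.825 m from the base axis. Payload 7 kg.
Tool frame: the origin (TCP) lies midway between the tips of the shut fingers; the grasp point (between the pads) lies 19 mm behind it; z points along the fingers, y is the line along which they close (so a half turn about z gives the same grasp; the last joint's range is limited). The gripper opens to 88 mm and grips with 3 to 60 N. Pads are 19 mm wide; open, the fingers measure 130 mm over their backs; the gripper's body (78 mm by 193 mm) begins 47 mm behind the grasp point.
Start: joints at [-50.071, 20.546, 0.682, 0, -70.136, -16.507], TCP at [0.268, -0.619, 0.227] pointing down, gripper open.
Joint ranges: [-176.03, 176.03], [-82.01, 121.73], [-58.28, 71.71], [-173.87, 95.51], [-174.79, -0.11], [-173.66, 173.66]. Speed limits (degrees/s): [136.94, 136.94, 172.46, 180, 180, 180].

INTERFACE

Orientations are given as [roll, pitch, yaw] about the fixed x, y, z axes, in that order (R = Rz(yaw) Ry(pitch) Rx(roll)).
In Python, from plant import r gives the robot as it stands. The module is installed in compiled form; this text tells all that it offers.
- The arm moves only by the tool play_rows, never from a script. Its argument "rows" is a list of rows, each an object with "slide": the shift along the tool's x, y, z as a fraction of full scale, a list of three; "delta_rot": the turn, a rotation vector about the tool's x, y, z as a fraction of full scale, a list of three; "fingers": the opening, from -1 (shut) to 1 (fully open). In form: [{"slide": [x, y, z], "delta_rot": [rx, ry, rz], "fingers": fingers}, ...]. A call has 1 to 8 rows; each row shifts and turns the commanded pose from where the row before left it, along the tool's axes as they then stand; what a row does not reach is not made up. Full scale, the value 1, is 0.15 m for a shift and 0.08 rad for a turn. A row lasts 1/8 s, in which the tool goes at most 62.5 mm and 10.7 degrees, less where a joint would pass 70% of its speed; a pose out of reach is approached as far as the arm can. A call with a number of a shift or a turn outside -1 to 1 is refused whole. A call with a gripper value outside its range is refused whole. The fingers move at their own pace and stop on an object; "squeeze" is the grip in N (left out, the last holds). Time passes only in rows, so rows that do not move let the fingers close. It gives the time, the measured TCP pose, the force, the opening and the grip force at its end, in the units of the state.
- r.get_state(): the state, without advancing time (a new reading comes with each control period).
- r.capture(name): name is "side" or "top" or "wrist"; returns a dict with "image" (400x640x3 uint8, blue, green, red), "fx", "fy", "cx", "cy" (pixels), "R" (3x3) and "t" (3): a world point X has camera coordinates R X + t; the wrist camera has in their place "T_tool_cam" (4x4, takes a point from camera to tool coordinates, whose origin is the TCP and whose axes are the flange's). Camera axes: x right, y down, z forward; pixel columns grow to the right and rows downward; lengths in m; the calibration is good to about 2 mm. A picture is of the moment at which its call begins: read the wrist's pose just before it. There is no depth.
- r.close_job(): hands the job in; it is judged then, once.
The state is a dict: "time_s": time; "joints": joint angles; "qd": joint speeds; "joint_torque": joint torques, N m; "tcp_pos": TCP position; "eef_rot": TCP orientation; "contact_force": force on the tool from outside, world axes, zero at the start; "moment": the same for the moment, N m; "gripper_width": finger opening in m; "gripper_force": force on a finger pad.
Only numpy, scipy, OpenCV 4.12 (cv2) and the standard library are available. Lean on these libraries where they do the work, as an engineer would, in place of code of your own. Each camera call takes 0.05 s, during which the arm holds its last target. There are 200 camera calls.

TASK

Open the irrigation controller for its battery change: press the snap tab of the battery cover in, keep the cover pushed gently home against its lugs so that the tab unhooks, lift the tab end, draw the two lugs at the other end out of their pockets, take the cover off whole and lay it the same way up, flat in the metal tray. Squeeze the tab only as hard as it needs, do not wrench the cover or let it fall, and leave the other things standing where they are.

Things in the scene. Friction and masses are not known exactly. Their poses are not given: they have to be found in the camera images.
- controller: Irrigation controller: grey plastic case 130 (x) by 190 (y) by 50 mm high, screwed to the bench. Origin: centre of its underside; z up. On its flat top (the deck) the white battery cover sits centred at y = -40 mm; at +y a display, keys and a dial 14 mm high. Deck mouldings hold the cover, with play; cover and case may bear on each other with at most 20 N, more breaks a lug or the tab.
- bay (a point): Point on the deck under the middle of the cover's seat; axes as the controller's. The cover's origin is here within its play: up to 1.7 mm to -x and 2.5 mm to +x. Two rails 5 mm high inside the cover hold it to 1.5 mm along y.
- keeper (a point): Middle of the top of the grey ledge on the deck that holds the snap tab down: 8.7 mm above the deck, 35.6 mm in -x from bay. It is 26 mm wide (y) and 12 mm deep (x); the tab's barb lies under it. The tab's foot must rise over it before the cover is drawn to -x.
- pockets (a point): Point midway between the two lug pockets, 34.7 mm in +x from bay, level with their roofs' tops, 8.5 mm above the deck. The pockets are 8.5 mm deep (x) mouldings either side, open to -x; 44 mm (y) are free between them. Pushed to +x, the cover stops when the lugs meet the pockets' back walls.
- cover: White plastic battery cover, a hood 56 (x) by 84 (y) by 40 mm high with 3 mm walls, open below, about 85 g with its tab. Origin: centre of its underside; z up; axes as the controller's while on. With the tab held in and the cover pushed home to +x with 4 to 8 N (it slides at 3 to 4 N while squeezed), raise the tab side, turning about the lug tips by 10 to 14 degrees, then stop pushing and draw 7 to 10 mm to -x: it is free.
- lug_tips (a point): On the cover, midway between the tips of its two lugs: 33.5 mm in +x from its origin, level with the underside. Each lug is 14 mm wide, 3 mm thick, centred 31 mm either side of the middle, and sticks out 5.5 mm from the +x side, under a pocket's roof with 1.7 mm to spare: lifted straight up, the cover jams there.
- tab: Snap tab: a leg 24 mm wide hanging in the cover's -x side. Origin: its bending line at the root, 36 mm above the cover's underside, 26.5 mm in -x of its centre; axes as the cover's at rest. A barb at its foot catches 6 mm under the keeper. Pressed in (+x) at the thumb bar it stops after 2.7 mm, at 13 N; the barb is then clear only if the cover is also pushed home to +x. Over 25 N in all cracks it.
- thumb_bar (a point): Outermost point, at mid-length, of the tab's round thumb bar (9 mm thick, 22 mm long along y): 34.5 mm in -x from the cover's origin, 20 mm above its underside, 6.5 mm out from the cover's side; moves with the tab. From here to the outside of the plain +x side, the counterhold, are 62.5 mm, 59.8 mm with the bar at its stop. A squeeze of 14 to 17 N across the two holds the tab in and carries the cover.
- tray: Shallow open metal tray, 170 (x) by 250 (y) by 12 mm high, floor and walls 3 mm thick, fixed to the bench. Origin: centre of its underside; z up. A spare battery stands near its +y end.
- battery: Spare 9 V block battery, 17.5 by 26.5 by 48.5 mm, standing in the tray near its +y end; origin at the centre of its underside. Leave alone.
- screwdriver: Screwdriver lying on the bench. Leave alone.
- pot: Terracotta pot, 98 mm wide, 85 mm high. Leave alone.
- sprayer: Clear bottle, 72 mm wide, 200 mm high. Leave alone.
- trowel: Hand trowel with a wooden handle, about 290 mm long, lying. Leave alone.
- label_jar: Glass jar, 68 mm wide, 70 mm high, with white plant labels. Leave alone.
Things that resemble listed ones, but are neither listed nor needed, are in the scene too. Leave any red or turquoise look-alike of the cover alone.

How it is judged (in metres and radians):
On the way, in this order (a step that is already met when the one before it is completed fails the run):
1. The snap tab is pressed in by a finger while the cover is still on the controller (contact force between tab and the fingers above 4 N and distance between cover and bay below 0.012 m), for 0.1 s.
2. The cover is off: held at least 25 mm clear above the deck (z of cover in the frame of bay above 0.025 m and contact force between cover and the fingers above 1 N), for 0.2 s.
At the end, for the whole second after the job is handed in: The cover lies at rest in the tray, whole, the same way up (within 0.06 rad of level), on the tray's floor (its underside less than 10 mm above the tray's underside), its centre within 58 mm (tray x) and 100 mm (tray y) of the tray's centre, let go (z of cover in the frame of tray below 0.01 m and x of cover in the frame of tray between -0.058 and 0.058 m and y of cover in the frame of tray between -0.1 and 0.1 m and angle between cover's own z axis and vertical below 0.06 rad and linear speed of cover below 0.02 m/s and angular speed of cover below 0.15 rad/s); the robot touches nothing.
It fails at once if The snap tab is loaded with more than 25 N (it cracks) (contact force between tab and anything else above 25 N).
It fails at once if The cover and the controller bear on each other with more than 20 N (cover wrenched or forced) (contact force between cover and controller above 20 N).
It fails at once if The cover is let fall: it moves faster than 0.45 m/s with no finger on it (linear speed of cover above 0.45 m/s and contact force between cover and the fingers below 0.05 N).
It fails at once if One of the other things is pushed more than 30 mm away (distance of any of battery, screwdriver, pot, sprayer, trowel, label_jar from where it was at the start of the episode above 0.03 m).
It fails at once if The spare battery, pot, bottle or jar is knocked over (angle between any of battery, pot, sprayer, label_jar's own z axis and vertical above 0.5 rad).
It also fails if it takes over 64 s, if anything falls off the work surface, if the arm or the gripper's body presses on something with over 40 N, if the wrist force passes 120 N, or if a joint passes its speed limit or range.

## Working session

There is one attempt and no reset: what is moved stays moved. The work goes in short steps, Python scripts to look and compute and a tool call to move; the robot and the scene stay as the last step left them, time stands still between calls to the robot, and variables do not carry over. Pictures are saved under pics/ and viewed, at most 10 in all, crops included, and the job is handed in when it is done.

Besides the shell and the picture viewer there is one more tool, called after "Request:" in YAML: its name, and indented under it one key for each argument. play_rows: Moves the arm, as the interface text tells. Shift numbers are shares of 0.15 m and turn numbers shares of 0.08 rad, none past 1 either way. Its arguments: {"type":"object","properties":{"rows":{"type":"array"},"squeeze":{"type":"number"}},"required":["rows"]}

```bash
mkdir -p pics; python3 - <<'E'
from plant import r
import cv2,pickle
for n in ["top","side"]:
    c=r.capture(n); cv2.imwrite(f"pics/{n}0.png",c["image"]); pickle.dump(c,open(f"{n}0.pkl","wb"))
    print(n,c["fx"],c["cx"],c["cy"],c["R"],c["t"])
print(r.get_state())
E
```

```text
top 429.82032405371433 322.19674575422783 203.11630306415077 [[ 1.28381628e-03 -9.99999154e-01  2.09262807e-04]
 [-9.78850829e-01 -1.29947487e-03 -2.04571177e-01]
 [ 2.04571276e-01  5.77947363e-05 -9.78851669e-01]] [0.01287116 0.50266608 1.25931541]
side 367.66162258601577 315.9184487868977 201.99092425013166 [[-0.97545131 -0.22013847 -0.00581377]
 [-0.13183646  0.60491741 -0.78529872]
 [ 0.17639131 -0.76525419 -0.61908975]] [0.46592698 0.13957668 0.99657246]
{'time_s': 0.1, 'joints': array([-5.00731687e+01,  2.05877352e+01,  6.38721058e-01, -1.77437840e-02,
       -7.01360386e+01, -1.65084198e+01]), 'qd': array([ 0.0134818 , -0.08117635,  0.1016367 ,  0.12354344,  0.07852489,
       -0.11845179]), 'joint_torque': array([-8.67390772e-04, -5.84162343e+01,  2.93750632e+01,  7.01559216e+00,
        1.01276266e-02, -6.62409366e-05]), 'tcp_pos': array([ 0.26808861, -0.61899674,  0.2257095 ]), 'eef_rot': array([ 1.79913713e+02, -8.17696842e-03, -1.56587624e+02]), 'contact_force': array([ 0.06490926,  0.1164012 , -0.06819797]), 'moment': array([0.00212894, 0.01360302, 0.00652818]), 'gripper_force': 0.0, 'gripper_width': 0.08758566898800567}
```

View pics/top0.png

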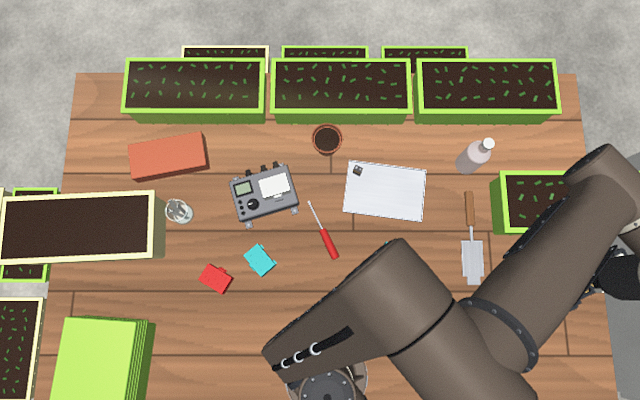

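View pics/side0.png

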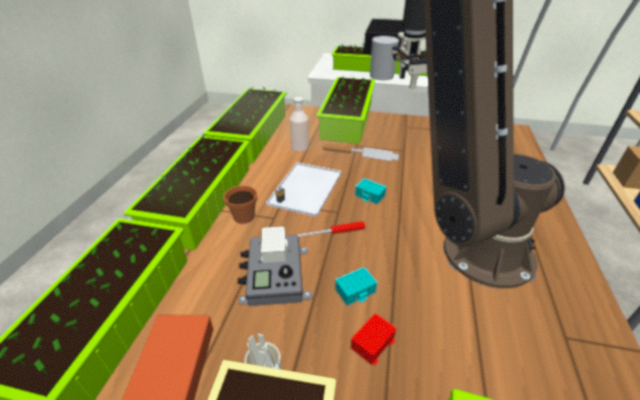

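```bash
cat >h.py <<'E'
import numpy as np,cv2,pickle
def ray(c,uv,z,st=None):
    d=np.array([(uv[0]-c["cx"])/c["fx"],(uv[1]-c["cy"])/c["fy"],1.])
    if "R" in c: R=c["R"].T; o=-R@c["t"]
    else: R=c["M"][:3,:3]; o=c["M"][:3,3]
    d=R@d; return o+d*(z-o[2])/d[2]
def proj(c,X):
    if "R" in c: p=c["R"]@X+c["t"]
    else: p=c["M"][:3,:3].T@(np.array(X)-c["M"][:3,3])
    return np.array([c["fx"]*p[0]/p[2]+c["cx"],c["fy"]*p[1]/p[2]+c["cy"]])
def wrist(r):
    from scipy.spatial.transform import Rotation as Ro
    s=r.get_state(); c=r.capture("wrist"); T=np.eye(4)
    T[:3,:3]=Ro.from_euler("xyz",s["eef_rot"],degrees=True).as_matrix(); T[:3,3]=s["tcp_pos"]
    c["M"]=T@c["T_tool_cam"]; return c,s
E
python3 - <<'E'
from h import *
c=pickle.load(open("top0.pkl","rb")); im=c["image"]
cr=cv2.resize(im[140:240,215:435],None,fx=3.6,fy=3.6,interpolation=cv2.INTER_CUBIC); cv2.imwrite("pics/z.png",cr)
h=cv2.cvtColor(im,cv2.COLOR_BGR2HSV)
def rect(m,z,n):
    k,_=cv2.findContours(m.astype(np.uint8),cv2.RETR_EXTERNAL,cv2.CHAIN_APPROX_NONE); k=max(k,key=cv2.contourArea)
    P=np.array([ray(c,p[0],z)[:2] for p in k],np.float32)
    print(n,cv2.minAreaRect(P*1000),cv2.boundingRect(k))
roi=np.zeros(im.shape[:2],bool); roi[155:225,225:305]=1
rect(roi&(h[...,1]<40)&(h[...,2]>225),.09,"cover")
rect(roi&(h[...,1]<70),.05,"case")
roi[:]=0; roi[150:230,335:432]=1
rect(roi&(h[...,1]<50)&(h[...,2]>120),.012,"tray")
E
```

```text
cover ((550.1592407226562, 157.43722534179688), (55.18613052368164, 82.85540008544922), 17.535919189453125) (259, 173, 31, 25)
case ((532.7564697265625, 193.69960021972656), (178.45387268066406, 189.38150024414062), 17.616613388061523) (229, 162, 70, 63)
tray ((553.38525390625, -183.18890380859375), (251.81637573242188, 173.86471557617188), 82.37691497802734) (342, 160, 85, 62)
```

View pics/z.png

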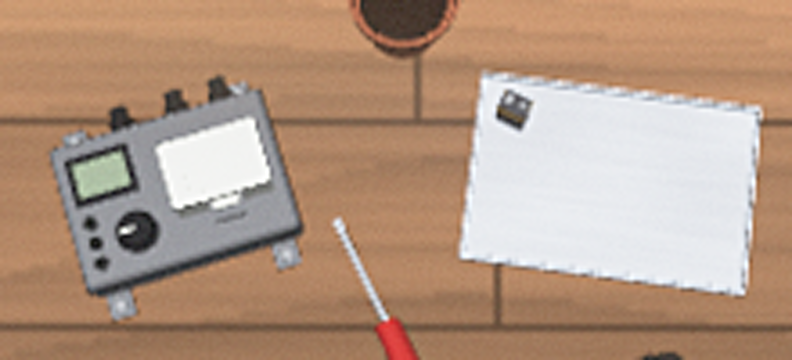

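Request:
play_rows:
  rows:
    - {"slide": [-0.235, 0.25, 0], "delta_rot": [0, 0, 0], "fingers": 1}
    - {"slide": [-0.235, 0.25, 0], "delta_rot": [0, 0, 0], "fingers": 1}
    - {"slide": [-0.235, 0.25, 0], "delta_rot": [0, 0, 0], "fingers": 1}
    - {"slide": [-0.235, 0.25, 0], "delta_rot": [0, 0, 0], "fingers": 1}
    - {"slide": [-0.235, 0.25, 0], "delta_rot": [0, 0, 0], "fingers": 1}
    - {"slide": [-0.235, 0.25, 0], "delta_rot": [0, 0, 0], "fingers": 1}
    - {"slide": [-0.235, 0.25, 0], "delta_rot": [0, 0, 0], "fingers": 1}
    - {"slide": [-0.235, 0.25, 0], "delta_rot": [0, 0, 0], "fingers": 1}

```text
time_s: 1.1
tcp_pos: [0.4079, -0.2304, 0.2265]
eef_rot: [180.0, 0.0, -156.6]
contact_force: [1.6, -0.1, 0.9]
gripper_width: 0.0878
gripper_force: 0.0
```

Request:
play_rows:
  rows:
    - {"slide": [-0.235, 0.25, 0], "delta_rot": [0, 0, 0], "fingers": 1}
    - {"slide": [-0.235, 0.25, 0], "delta_rot": [0, 0, 0], "fingers": 1}
    - {"slide": [-0.235, 0.25, 0], "delta_rot": [0, 0, 0], "fingers": 1}
    - {"slide": [-0.235, 0.25, 0], "delta_rot": [0, 0, 0], "fingers": 1}
    - {"slide": [-0.235, 0.25, 0], "delta_rot": [0, 0, 0], "fingers": 1}
    - {"slide": [-0.235, 0.25, 0], "delta_rot": [0, 0, 0], "fingers": 1}
    - {"slide": [-0.235, 0.25, 0], "delta_rot": [0, 0, 0], "fingers": 1}
    - {"slide": [-0.235, 0.25, 0], "delta_rot": [0, 0, 0], "fingers": 1}

```text
time_s: 2.1
tcp_pos: [0.5474, 0.157, 0.2264]
eef_rot: [180.0, -0.0, -156.6]
contact_force: [0.3, -0.3, 0.7]
gripper_width: 0.0877
gripper_force: 0.0
```

Request:
play_rows:
  rows:
    - {"slide": [0, 0, 0], "delta_rot": [0, 0, -1], "fingers": 1}
    - {"slide": [0, 0, 0], "delta_rot": [0, 0, -1], "fingers": 1}
    - {"slide": [0, 0, 0], "delta_rot": [0, 0, -1], "fingers": 1}
    - {"slide": [0, 0, 0], "delta_rot": [0, 0, -1], "fingers": 1}
    - {"slide": [0, 0, 0], "delta_rot": [0, 0, -1], "fingers": 1}
    - {"slide": [0, 0, 0], "delta_rot": [0, 0, -1], "fingers": 1}
    - {"slide": [0, 0, 0], "delta_rot": [0, 0, -1], "fingers": 1}
    - {"slide": [0, 0, 0], "delta_rot": [0, 0, -1], "fingers": 1}

```text
time_s: 3.1
tcp_pos: [0.547, 0.1553, 0.2262]
eef_rot: [180.0, -0.0, -119.8]
contact_force: [-0.6, -0.1, -0.1]
gripper_width: 0.0878
gripper_force: 0.0
```

Request:
play_rows:
  rows:
    - {"slide": [0, 0, 0], "delta_rot": [0, 0, -1], "fingers": 1}
    - {"slide": [0, 0, 0], "delta_rot": [0, 0, -1], "fingers": 1}
    - {"slide": [0, 0, 0], "delta_rot": [0, 0, -1], "fingers": 1}
    - {"slide": [0, 0, 0], "delta_rot": [0, 0, -1], "fingers": 1}
    - {"slide": [0, 0, 0], "delta_rot": [0, 0, -1], "fingers": 1}
    - {"slide": [0, 0, 0], "delta_rot": [0, 0, -1], "fingers": 1}
    - {"slide": [0, 0, 0], "delta_rot": [0, 0, -1], "fingers": 1}
    - {"slide": [0, 0, 0], "delta_rot": [0, 0, -1], "fingers": 1}

```text
time_s: 4.1
tcp_pos: [0.5471, 0.1553, 0.2262]
eef_rot: [180.0, -0.0, -83.1]
contact_force: [-0.0, 0.7, -0.2]
gripper_width: 0.0877
gripper_force: 0.0
```

Request:
play_rows:
  rows:
    - {"slide": [0, 0, 0], "delta_rot": [0, 0, -1], "fingers": 1}
    - {"slide": [0, 0, 0], "delta_rot": [0, 0, -1], "fingers": 1}
    - {"slide": [0, 0, 0], "delta_rot": [0, 0, -0.35], "fingers": 1}
    - {"slide": [0, 0, 0], "delta_rot": [0, 0, 0], "fingers": 1}

```text
time_s: 4.6
tcp_pos: [0.5472, 0.1553, 0.2264]
eef_rot: [180.0, -0.0, -72.5]
contact_force: [-0.5, 0.4, -0.4]
gripper_width: 0.0878
gripper_force: 0.0
```

```bash
python3 - <<'E'
from plant import r
from h import *
c,s=wrist(r); cv2.imwrite("pics/w1.png",c["image"]); pickle.dump(c,open("w1.pkl","wb"))
print(s["time_s"],s["tcp_pos"],s["eef_rot"],c["T_tool_cam"],s["contact_force"])
E
```

```text
4.6 [0.54721837 0.15532732 0.22639648] [ 1.79980668e+02 -1.88745841e-03 -7.25281834e+01] [[-4.10973106e-04 -9.68960339e-01 -2.47215882e-01  6.61648137e-02]
 [ 9.99999663e-01 -2.22432755e-04 -7.90582093e-04 -1.45278271e-04]
 [ 7.11053783e-04 -2.47216124e-01  9.68960104e-01 -1.58951598e-01]
 [ 0.00000000e+00  0.00000000e+00  0.00000000e+00  1.00000000e+00]] [-0.47522868  0.35947876 -0.43373725]
```

View pics/w1.png

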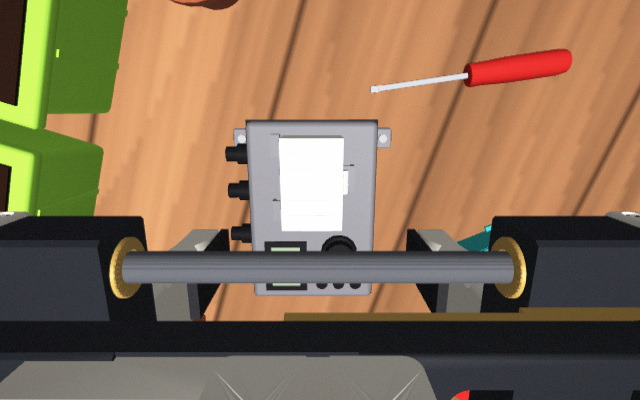

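```bash
python3 - <<'E'
from h import *
c=pickle.load(open("w1.pkl","rb")); im=c["image"].astype(int)
h=cv2.cvtColor(c["image"],cv2.COLOR_BGR2HSV)
m=np.zeros(im.shape[:2],np.uint8); w=(h[...,1]<25)&(h[...,2]>235); m[125:240,265:338][w[125:240,265:338]]=1
m2=m.copy(); m2[125:240,265:365][w[125:240,265:365]]=1
for n,mm in (("no right",m),("all",m2)):
    k,_=cv2.findContours(mm,cv2.RETR_EXTERNAL,cv2.CHAIN_APPROX_NONE); k=max(k,key=cv2.contourArea)
    P=np.array([ray(c,p[0],.09)[:2] for p in k],np.float32); print(n,cv2.boundingRect(k),cv2.minAreaRect(P*1000))
for v in (145,160,200,215): # edges on row
    row=im[v,230:400].sum(1); print(v,[(u+230,row[u+1]-row[u]) for u in range(169) if abs(row[u+1]-row[u])>60])
a=np.radians(17.5); X=np.array([np.cos(a),np.sin(a)]); Y=np.array([-X[1],X[0]])
for uv,z in (((247,121),.05),((378,121),.05),((280,150),.09),((344,150),.09),((280,220),.09),((344,220),.09),((310,136),.09),((310,231),.09)):
    p=ray(c,uv,z)[:2]; print(uv,p,p@X,p@Y)
t=np.array([.54722,.15533]); print("tcp",t@X,t@Y)
E
```

```text
no right (279, 138, 59, 93) ((555.2158813476562, 156.7276153564453), (51.100460052490234, 83.69595336914062), 17.667083740234375)
all (279, 138, 69, 93) ((551.175048828125, 155.4560089111328), (59.76692199707031, 83.50900268554688), 17.456039428710938)
145 [(234, np.int64(86)), (235, np.int64(-93)), (236, np.int64(-315)), (245, np.int64(75)), (246, np.int64(236)), (277, np.int64(64)), (278, np.int64(153)), (343, np.int64(-192)), (376, np.int64(106)), (377, np.int64(90)), (389, np.int64(-92))]
160 [(246, np.int64(111)), (247, np.int64(181)), (278, np.int64(104)), (279, np.int64(126)), (342, np.int64(-121)), (343, np.int64(-101)), (375, np.int64(-89)), (376, np.int64(155))]
200 [(249, np.int64(160)), (271, np.int64(-78)), (272, np.int64(-188)), (276, np.int64(88)), (279, np.int64(158)), (280, np.int64(241)), (342, np.int64(-219)), (373, np.int64(-101)), (374, np.int64(138))]
215 [(249, np.int64(-109)), (250, np.int64(106)), (280, np.int64(165)), (341, np.int64(-84)), (342, np.int64(-144)), (373, np.int64(-72)), (374, np.int64(131))]
(247, 121) [0.62890381 0.12249064] 0.6366298699795288 -0.07229362598041468
(378, 121) [0.50867965 0.08470188] 0.5106067476745354 -0.0721812974035215
(280, 150) [0.58816509 0.13407454] 0.601260008691124 -0.0489954882306301
(344, 150) [0.53534986 0.11747191] 0.5458967228615853 -0.04894785710336278
(280, 220) [0.57074187 0.19526879] 0.6030446500868403 0.014605763231852587
(344, 220) [0.51510857 0.17777536] 0.5447258539533999 0.014651244489893026
(310, 136) [0.56693019 0.11486823] 0.5752324807102774 -0.06092741490760538
(310, 231) [0.54153371 0.197214  ] 0.5757732721581754 0.02524400481712255
tcp 0.5686016216254435 -0.01641137364500626
```

Request:
play_rows:
  rows:
    - {"slide": [0.005, -0.017, 0.25], "delta_rot": [0, 0, 0], "fingers": 1}
    - {"slide": [0, 0, 0.25], "delta_rot": [0, 0, 0], "fingers": 1}
    - {"slide": [0, 0, 0.25], "delta_rot": [0, 0, 0], "fingers": 1}
    - {"slide": [0, 0, 0.2], "delta_rot": [0, 0, 0], "fingers": 1}
    - {"slide": [0, 0, 0.1], "delta_rot": [0, 0, 0], "fingers": 1}
    - {"slide": [0, 0, 0.049], "delta_rot": [0, 0, 0], "fingers": 1}
    - {"slide": [0, 0, 0], "delta_rot": [0, 0, 0], "fingers": 1}
    - {"slide": [0, 0, 0], "delta_rot": [0, 0, 0], "fingers": 0.55}
  squeeze: 4

```text
time_s: 5.65
tcp_pos: [0.5506, 0.1558, 0.0628]
eef_rot: [-179.9, 0.0, -72.5]
contact_force: [-0.1, 0.5, -1.1]
gripper_width: 0.0821
gripper_force: 0.0
```

```bash
python3 - <<'E'
from plant import r
from h import *
c,s=wrist(r); print(s["tcp_pos"],s["contact_force"],s["gripper_width"],s["gripper_force"]); pickle.dump(c,open("w2.pkl","wb"))
d=r.capture("side")
p=proj(d,[.547,.157,.07]).astype(int); print(p)
a=cv2.resize(d["image"][p[1]-45:p[1]+35,p[0]-50:p[0]+50],(500,400),interpolation=cv2.INTER_CUBIC)
b=cv2.resize(c["image"][100:300,160:460],(450,300)); b=cv2.copyMakeBorder(b,0,100,0,0,cv2.BORDER_CONSTANT)
cv2.imwrite("pics/g.png",cv2.resize(np.hstack([a,b]),(800,337)))
E
```

```text
[0.55060619 0.15581629 0.06276527] [-0.1217803  0.4528661 -1.0861145] 0.08212435044802219 0.0
[275 244]
```

View pics/g.png

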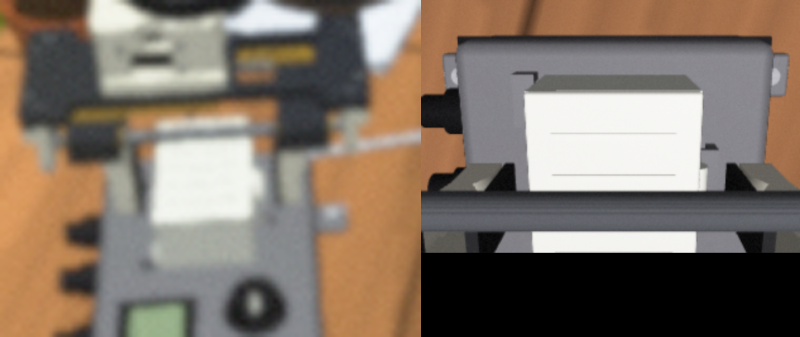

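Request:
play_rows:
  rows:
    - {"slide": [0, 0.004, 0], "delta_rot": [0, 0, 0], "fingers": 0.5}
    - {"slide": [0, 0, 0], "delta_rot": [0, 0, 0], "fingers": 0.46}
    - {"slide": [0, 0, 0], "delta_rot": [0, 0, 0], "fingers": 0.46}
    - {"slide": [0, 0, 0], "delta_rot": [0, 0, 0], "fingers": 0.46}
  squeeze: 4

```text
time_s: 6.25
tcp_pos: [0.5494, 0.1553, 0.0617]
eef_rot: [180.0, -0.0, -72.5]
contact_force: [0.8, -0.6, -1.1]
gripper_width: 0.064
gripper_force: 0.0
```

Request:
play_rows:
  rows:
    - {"slide": [0, 0, 0], "delta_rot": [0, 0, 0], "fingers": 0.43}
    - {"slide": [0, 0, 0], "delta_rot": [0, 0, 0], "fingers": 0.4}
    - {"slide": [0, 0, 0], "delta_rot": [0, 0, 0], "fingers": 0.4}
  squeeze: 4

```text
time_s: 6.62
tcp_pos: [0.5494, 0.1553, 0.0617]
eef_rot: [-180.0, 0.0, -72.5]
contact_force: [-0.6, -1.2, 0.2]
gripper_width: 0.0618
gripper_force: 4.0
```

Request:
play_rows:
  rows:
    - {"slide": [0, 0, 0], "delta_rot": [0, 0, 0], "fingers": 0.3}
    - {"slide": [0, 0, 0], "delta_rot": [0, 0, 0], "fingers": 0.3}
  squeeze: 10

```text
time_s: 6.88
tcp_pos: [0.5493, 0.1552, 0.0617]
eef_rot: [180.0, -0.0, -72.5]
contact_force: [0.4, 0.3, 0.2]
gripper_width: 0.0607
gripper_force: 10.0
```

Request:
play_rows:
  rows:
    - {"slide": [0, 0, 0], "delta_rot": [0, 0, 0], "fingers": 0.2}
    - {"slide": [0, 0, 0], "delta_rot": [0, 0, 0], "fingers": 0.2}
    - {"slide": [0, 0, 0], "delta_rot": [0, 0, 0], "fingers": 0.2}
  squeeze: 15.5

```text
time_s: 7.25
tcp_pos: [0.5493, 0.1552, 0.0617]
eef_rot: [180.0, -0.0, -72.5]
contact_force: [0.1, -0.1, -1.0]
gripper_width: 0.0596
gripper_force: 15.5
```

Request:
play_rows:
  rows:
    - {"slide": [0, -0.004, 0], "delta_rot": [0, 0, 0], "fingers": 0.2}
    - {"slide": [0, 0, 0], "delta_rot": [0, 0, 0], "fingers": 0.2}

```text
time_s: 7.5
tcp_pos: [0.55, 0.1555, 0.0617]
eef_rot: [180.0, 0.0, -72.5]
contact_force: [0.7, 0.7, -2.1]
gripper_width: 0.0591
gripper_force: 15.5
```

Request:
play_rows:
  rows:
    - {"slide": [0, -0.004, 0], "delta_rot": [0, 0, 0], "fingers": 0.2}
    - {"slide": [0, 0, 0], "delta_rot": [0, 0, 0], "fingers": 0.2}

```text
time_s: 7.75
tcp_pos: [0.5506, 0.1556, 0.0617]
eef_rot: [-180.0, -0.0, -72.5]
contact_force: [-0.1, 0.6, -0.5]
gripper_width: 0.0597
gripper_force: 15.5
```

Request:
play_rows:
  rows:
    - {"slide": [0, -0.004, 0], "delta_rot": [0, 0, 0], "fingers": 0.2}
    - {"slide": [0, 0, 0], "delta_rot": [0, 0, 0], "fingers": 0.2}

```text
time_s: 8.0
tcp_pos: [0.5512, 0.1558, 0.0617]
eef_rot: [-180.0, 0.0, -72.5]
contact_force: [-0.0, 0.4, -0.0]
gripper_width: 0.0594
gripper_force: 15.5
```

Request:
play_rows:
  rows:
    - {"slide": [0, -0.003, 0], "delta_rot": [0, 0, 0], "fingers": 0.2}
    - {"slide": [0, 0, 0], "delta_rot": [0, 0, 0], "fingers": 0.2}

```text
time_s: 8.25
tcp_pos: [0.5516, 0.1559, 0.0617]
eef_rot: [-180.0, -0.0, -72.5]
contact_force: [-0.7, -0.5, -0.8]
gripper_width: 0.0595
gripper_force: 15.5
```

Request:
play_rows:
  rows:
    - {"slide": [0, -0.003, 0], "delta_rot": [0, 0, 0], "fingers": 0.2}
    - {"slide": [0, 0, 0], "delta_rot": [0, 0, 0], "fingers": 0.2}

```text
time_s: 8.5
tcp_pos: [0.552, 0.1561, 0.0617]
eef_rot: [-180.0, 0.0, -72.5]
contact_force: [0.1, -0.7, -0.3]
gripper_width: 0.0594
gripper_force: 15.5
```

Request:
play_rows:
  rows:
    - {"slide": [0, -0.003, 0], "delta_rot": [0, 0, 0], "fingers": 0.2}
    - {"slide": [0, 0, 0], "delta_rot": [0, 0, 0], "fingers": 0.2}

```text
time_s: 8.75
tcp_pos: [0.5524, 0.1562, 0.0617]
eef_rot: [-180.0, 0.0, -72.5]
contact_force: [-1.0, -0.3, -1.0]
gripper_width: 0.0592
gripper_force: 15.5
```

```bash
python3 - <<'E'
from plant import r
from h import *
c,s=wrist(r); pickle.dump(c,open("w3.pkl","wb")); print(s["tcp_pos"],s["contact_force"],s["moment"])
o=pickle.load(open("w2.pkl","rb"))
for n,q in (("w2",o),("w3",c)):
    for v in (170,180):
        row=cv2.GaussianBlur(q["image"],(1,5),0)[v].astype(int).sum(1)
        g=np.diff(row); print(n,v,[(u,g[u]) for u in range(180,420) if abs(g[u])>90])
b=np.vstack([q["image"][110:240,170:430] for q in (o,c)]); cv2.imwrite("pics/c.png",cv2.resize(b,None,fx=2.2,fy=2.2))
E
```

```text
[0.55243714 0.15623206 0.06171712] [-0.98143068 -0.34040156 -0.96933665] [-0.01763249  0.13126229  0.05269816]
w2 170 [(189, np.int64(173))]
w2 180 [(190, np.int64(204)), (241, np.int64(301)), (382, np.int64(-288))]
w3 170 [(192, np.int64(103))]
w3 180 [(192, np.int64(121)), (193, np.int64(96)), (241, np.int64(268)), (384, np.int64(-300))]
```

View pics/c.png

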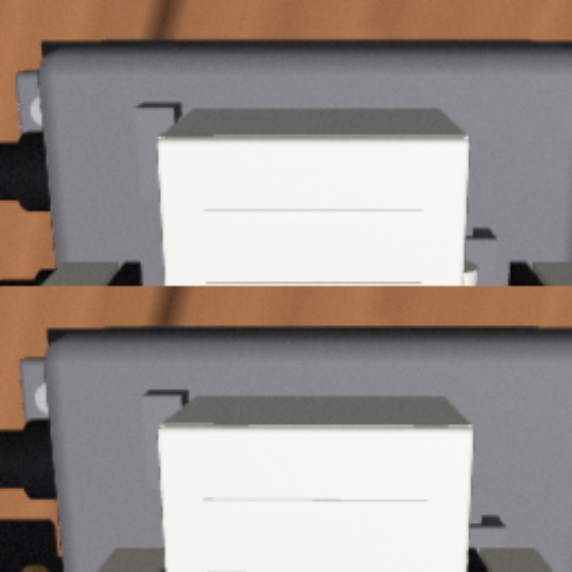

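Request:
play_rows:
  rows:
    - {"slide": [0, -0.003, 0], "delta_rot": [0, 0, 0], "fingers": 0.2}
    - {"slide": [0, 0, 0], "delta_rot": [0, 0, 0], "fingers": 0.2}

```text
time_s: 9.05
tcp_pos: [0.5529, 0.1564, 0.0617]
eef_rot: [180.0, 0.0, -72.5]
contact_force: [0.4, -0.4, -0.3]
gripper_width: 0.0595
gripper_force: 15.5
```

Request:
play_rows:
  rows:
    - {"slide": [0, -0.002, 0], "delta_rot": [0, 0, 0], "fingers": 0.2}
    - {"slide": [0, 0, 0], "delta_rot": [0, 0, 0], "fingers": 0.2}

```text
time_s: 9.3
tcp_pos: [0.5531, 0.1564, 0.0617]
eef_rot: [-180.0, 0.0, -72.5]
contact_force: [-0.1, -0.3, -0.6]
gripper_width: 0.0598
gripper_force: 15.5
```

Request:
play_rows:
  rows:
    - {"slide": [0, -0.002, 0], "delta_rot": [0, 0, 0], "fingers": 0.2}
    - {"slide": [0, 0, 0], "delta_rot": [0, 0, 0], "fingers": 0.2}

```text
time_s: 9.55
tcp_pos: [0.5534, 0.1565, 0.0617]
eef_rot: [180.0, -0.0, -72.5]
contact_force: [0.1, -0.5, -0.5]
gripper_width: 0.0596
gripper_force: 15.5
```

Request:
play_rows:
  rows:
    - {"slide": [0, -0.002, 0], "delta_rot": [0, 0, 0], "fingers": 0.2}
    - {"slide": [0, 0, 0], "delta_rot": [0, 0, 0], "fingers": 0.2}

```text
time_s: 9.8
tcp_pos: [0.5537, 0.1566, 0.0617]
eef_rot: [-180.0, 0.0, -72.5]
contact_force: [0.5, -0.3, -0.2]
gripper_width: 0.0595
gripper_force: 15.5
```

```bash
python3 - <<'E'
from plant import r
from h import *
c,s=wrist(r); pickle.dump(c,open("w4.pkl","wb")); print(s["tcp_pos"],s["contact_force"],s["moment"],s["joint_torque"])
for n in ("w1","w2","w3","w4"):
    q=pickle.load(open(n+".pkl","rb"))
    if n=="w1": continue
    for v in (178,182,186):
        g=np.diff(q["image"][v].astype(int).sum(1)); 
        def sub(a,b):
            w=np.clip(np.abs(g[a:b])-40,0,None); return round(float((w*np.arange(a,b)).sum()/w.sum()),2)
        print(n,v,sub(183,200),sub(236,247),sub(377,390))
E
```

```text
[0.55371157 0.15662965 0.0617309 ] [ 0.53509734 -0.31883988 -0.23629151] [ 0.01549814  0.10922144 -0.02487975] [-9.11773823e-04 -5.15151322e+01  2.26422769e+01  5.45068905e+00
  1.00805212e-02  1.39509433e-03]
w2 178 189.81 241.0 381.92
w2 182 190.0 241.0 381.93
w2 186 190.33 240.93 381.94
w3 178 192.0 240.99 383.95
w3 182 192.91 240.99 384.0
w3 186 192.97 241.32 383.91
w4 178 194.86 241.0 383.94
w4 182 195.0 240.94 383.99
w4 186 195.7 241.35 383.91
```

Request:
play_rows:
  rows:
    - {"slide": [0, -0.002, 0], "delta_rot": [0, 0, 0], "fingers": 0.2}
    - {"slide": [0, 0, 0], "delta_rot": [0, 0, 0], "fingers": 0.2}

```text
time_s: 10.1
tcp_pos: [0.554, 0.1567, 0.0617]
eef_rot: [180.0, -0.0, -72.5]
contact_force: [-0.3, -0.4, -1.2]
gripper_width: 0.0597
gripper_force: 15.5
```

Request:
play_rows:
  rows:
    - {"slide": [0, -0.002, 0], "delta_rot": [0, 0, 0], "fingers": 0.2}
    - {"slide": [0, 0, 0], "delta_rot": [0, 0, 0], "fingers": 0.2}

```text
time_s: 10.35
tcp_pos: [0.5542, 0.1568, 0.0617]
eef_rot: [180.0, -0.0, -72.5]
contact_force: [-1.1, -0.2, -0.8]
gripper_width: 0.0594
gripper_force: 15.5
```

Request:
play_rows:
  rows:
    - {"slide": [0, -0.0015, 0], "delta_rot": [0, 0, 0], "fingers": 0.2}
    - {"slide": [0, 0, 0], "delta_rot": [0, 0, 0], "fingers": 0.2}

```text
time_s: 10.6
tcp_pos: [0.5543, 0.1568, 0.0617]
eef_rot: [180.0, -0.0, -72.5]
contact_force: [-1.8, -0.3, 0.4]
gripper_width: 0.0597
gripper_force: 15.5
```

Request:
play_rows:
  rows:
    - {"slide": [0, -0.0015, 0], "delta_rot": [0, 0, 0], "fingers": 0.2}
    - {"slide": [0, 0, 0], "delta_rot": [0, 0, 0], "fingers": 0.2}

```text
time_s: 10.85
tcp_pos: [0.5543, 0.1568, 0.0617]
eef_rot: [180.0, -0.0, -72.5]
contact_force: [-4.4, 0.1, 1.3]
gripper_width: 0.0594
gripper_force: 15.5
```

Request:
play_rows:
  rows:
    - {"slide": [0, -0.001, 0], "delta_rot": [0, 0, 0], "fingers": 0.2}
    - {"slide": [0, 0, 0], "delta_rot": [0, 0, 0], "fingers": 0.2}

```text
time_s: 11.1
tcp_pos: [0.5544, 0.1568, 0.0617]
eef_rot: [180.0, -0.0, -72.5]
contact_force: [-6.0, -0.2, 2.3]
gripper_width: 0.0593
gripper_force: 15.5
```

Request:
play_rows:
  rows:
    - {"slide": [0, -0.0014, -0.0041], "delta_rot": [-0.218, 0, 0], "fingers": 0.2}
    - {"slide": [0, 0, 0], "delta_rot": [0, 0, 0], "fingers": 0.2}

```text
time_s: 11.35
tcp_pos: [0.5545, 0.1568, 0.0622]
eef_rot: [178.9, -0.0, -72.5]
contact_force: [-6.3, -0.4, 4.7]
gripper_width: 0.0595
gripper_force: 15.5
```

Request:
play_rows:
  rows:
    - {"slide": [0, -0.0012, -0.006], "delta_rot": [-0.218, 0, 0], "fingers": 0.2}
    - {"slide": [0, 0, 0], "delta_rot": [0, 0, 0], "fingers": 0.2}

```text
time_s: 11.6
tcp_pos: [0.5545, 0.1568, 0.0627]
eef_rot: [177.8, -0.0, -72.5]
contact_force: [-6.6, -0.0, 1.2]
gripper_width: 0.0593
gripper_force: 15.5
```

Request:
play_rows:
  rows:
    - {"slide": [0, -0.0012, -0.005], "delta_rot": [-0.218, 0, 0], "fingers": 0.2}
    - {"slide": [0, 0, 0], "delta_rot": [0, 0, 0], "fingers": 0.2}

```text
time_s: 11.85
tcp_pos: [0.5547, 0.1568, 0.0634]
eef_rot: [176.8, -0.0, -72.5]
contact_force: [-6.5, 0.8, 0.1]
gripper_width: 0.0591
gripper_force: 15.5
```

Request:
play_rows:
  rows:
    - {"slide": [0, -0.0013, -0.0043], "delta_rot": [-0.218, 0, 0], "fingers": 0.2}
    - {"slide": [0, 0, 0], "delta_rot": [0, 0, 0], "fingers": 0.2}
    - {"slide": [0, -0.0013, -0.0043], "delta_rot": [-0.218, 0, 0], "fingers": 0.2}
    - {"slide": [0, 0, 0], "delta_rot": [0, 0, 0], "fingers": 0.2}

```text
time_s: 12.35
tcp_pos: [0.5549, 0.1568, 0.0646]
eef_rot: [174.8, -0.0, -72.5]
contact_force: [-6.1, -0.7, 0.9]
gripper_width: 0.0595
gripper_force: 15.5
```

Request:
play_rows:
  rows:
    - {"slide": [0, -0.0013, -0.0043], "delta_rot": [-0.218, 0, 0], "fingers": 0.2}
    - {"slide": [0, 0, 0], "delta_rot": [0, 0, 0], "fingers": 0.2}

```text
time_s: 12.6
tcp_pos: [0.5551, 0.1568, 0.0652]
eef_rot: [173.8, -0.0, -72.5]
contact_force: [-6.6, -1.5, -0.7]
gripper_width: 0.0595
gripper_force: 15.5
```

Request:
play_rows:
  rows:
    - {"slide": [0, -0.0012, -0.0043], "delta_rot": [-0.218, 0, 0], "fingers": 0.2}
    - {"slide": [0, 0, 0], "delta_rot": [0, 0, 0], "fingers": 0.2}
    - {"slide": [0, -0.0012, -0.0043], "delta_rot": [-0.218, 0, 0], "fingers": 0.2}
    - {"slide": [0, 0, 0], "delta_rot": [0, 0, 0], "fingers": 0.2}

```text
time_s: 13.1
tcp_pos: [0.5554, 0.1569, 0.0664]
eef_rot: [171.8, -0.0, -72.5]
contact_force: [-7.9, -1.4, -0.0]
gripper_width: 0.0594
gripper_force: 15.5
```

Request:
play_rows:
  rows:
    - {"slide": [0, -0.0012, -0.0043], "delta_rot": [-0.218, 0, 0], "fingers": 0.2}
    - {"slide": [0, 0, 0], "delta_rot": [0, 0, 0], "fingers": 0.2}
    - {"slide": [0, -0.0012, -0.0043], "delta_rot": [-0.218, 0, 0], "fingers": 0.2}
    - {"slide": [0, 0, 0], "delta_rot": [0, 0, 0], "fingers": 0.2}

```text
time_s: 13.6
tcp_pos: [0.5557, 0.157, 0.0676]
eef_rot: [169.8, -0.0, -72.5]
contact_force: [-7.4, -1.4, -0.7]
gripper_width: 0.0594
gripper_force: 15.5
```

Request:
play_rows:
  rows:
    - {"slide": [0, -0.0008, -0.0044], "delta_rot": [-0.218, 0, 0], "fingers": 0.2}
    - {"slide": [0, 0, 0], "delta_rot": [0, 0, 0], "fingers": 0.2}
    - {"slide": [0, -0.0008, -0.0044], "delta_rot": [-0.218, 0, 0], "fingers": 0.2}
    - {"slide": [0, 0, 0], "delta_rot": [0, 0, 0], "fingers": 0.2}

```text
time_s: 14.1
tcp_pos: [0.5561, 0.1571, 0.0689]
eef_rot: [167.8, -0.0, -72.5]
contact_force: [-8.6, -1.2, -0.2]
gripper_width: 0.0592
gripper_force: 15.5
```

Request:
play_rows:
  rows:
    - {"slide": [0, 0.007, 0.0015], "delta_rot": [0, 0, 0], "fingers": 0.2}
    - {"slide": [0, 0.007, 0.0015], "delta_rot": [0, 0, 0], "fingers": 0.2}
    - {"slide": [0, 0, 0], "delta_rot": [0, 0, 0], "fingers": 0.2}

```text
time_s: 14.48
tcp_pos: [0.556, 0.1572, 0.0695]
eef_rot: [168.0, -0.0, -72.5]
contact_force: [-2.1, -1.3, -2.1]
gripper_width: 0.0601
gripper_force: 15.5
```

Request:
play_rows:
  rows:
    - {"slide": [0, 0.01, 0.0021], "delta_rot": [0, 0, 0], "fingers": 0.2}
    - {"slide": [0, 0.01, 0.0021], "delta_rot": [0, 0, 0], "fingers": 0.2}
    - {"slide": [0, 0, 0], "delta_rot": [0, 0, 0], "fingers": 0.2}

```text
time_s: 14.85
tcp_pos: [0.553, 0.1566, 0.07]
eef_rot: [168.1, 0.0, -72.5]
contact_force: [-0.1, 0.0, -0.7]
gripper_width: 0.0595
gripper_force: 15.5
```

Request:
play_rows:
  rows:
    - {"slide": [0, 0.01, 0.0021], "delta_rot": [0, 0, 0], "fingers": 0.2}
    - {"slide": [0, 0.01, 0.0021], "delta_rot": [0, 0, 0], "fingers": 0.2}
    - {"slide": [0, 0, 0], "delta_rot": [0, 0, 0], "fingers": 0.2}

```text
time_s: 15.22
tcp_pos: [0.5496, 0.1553, 0.0697]
eef_rot: [168.0, 0.0, -72.5]
contact_force: [-1.0, 0.5, -0.2]
gripper_width: 0.0595
gripper_force: 15.5
```

Request:
play_rows:
  rows:
    - {"slide": [0, 0.01, 0.0021], "delta_rot": [0, 0, 0], "fingers": 0.2}
    - {"slide": [0, 0.01, 0.0021], "delta_rot": [0, 0, 0], "fingers": 0.2}
    - {"slide": [0, 0, 0], "delta_rot": [0, 0, 0], "fingers": 0.2}

```text
time_s: 15.6
tcp_pos: [0.5466, 0.1544, 0.0696]
eef_rot: [168.0, 0.0, -72.5]
contact_force: [0.5, -0.7, -1.1]
gripper_width: 0.0593
gripper_force: 15.5
```

Request:
play_rows:
  rows:
    - {"slide": [0, 0.004, -0.016], "delta_rot": [0, 0, 0], "fingers": 0.2}
    - {"slide": [0, 0.004, -0.016], "delta_rot": [0, 0, 0], "fingers": 0.2}
    - {"slide": [0, 0.004, -0.016], "delta_rot": [0, 0, 0], "fingers": 0.2}
    - {"slide": [0, 0.004, -0.016], "delta_rot": [0, 0, 0], "fingers": 0.2}

```text
time_s: 16.1
tcp_pos: [0.5465, 0.1544, 0.0797]
eef_rot: [168.0, 0.0, -72.5]
contact_force: [-0.7, -0.3, -0.1]
gripper_width: 0.0592
gripper_force: 15.5
```

Request:
play_rows:
  rows:
    - {"slide": [0, 0.014, -0.065], "delta_rot": [0, 0, 0], "fingers": 0.2}
    - {"slide": [0, 0.014, -0.065], "delta_rot": [0, 0, 0], "fingers": 0.2}
    - {"slide": [0, 0.014, -0.065], "delta_rot": [0, 0, 0], "fingers": 0.2}
    - {"slide": [0, 0.014, -0.065], "delta_rot": [0, 0, 0], "fingers": 0.2}
    - {"slide": [0, 0.014, -0.065], "delta_rot": [0, 0, 0], "fingers": 0.2}
    - {"slide": [0, 0.014, -0.065], "delta_rot": [0, 0, 0], "fingers": 0.2}

```text
time_s: 16.85
tcp_pos: [0.5463, 0.1543, 0.1401]
eef_rot: [168.0, 0.0, -72.5]
contact_force: [0.0, 0.5, -0.4]
gripper_width: 0.0596
gripper_force: 15.5
```

Request:
play_rows:
  rows:
    - {"slide": [0, 0, 0], "delta_rot": [0.65, 0, 0], "fingers": 0.2}
    - {"slide": [0, 0, 0], "delta_rot": [0.65, 0, 0], "fingers": 0.2}
    - {"slide": [0, 0, 0], "delta_rot": [0.65, 0, 0], "fingers": 0.2}
    - {"slide": [0, 0, 0], "delta_rot": [0.66, 0, 0], "fingers": 0.2}
    - {"slide": [0, 0, 0], "delta_rot": [0, 0, 0], "fingers": 0.2}

```text
time_s: 17.48
tcp_pos: [0.5455, 0.154, 0.14]
eef_rot: [180.0, 0.0, -72.4]
contact_force: [-0.3, -0.2, 0.3]
gripper_width: 0.0594
gripper_force: 15.5
```

```bash
python3 - <<'E'
from plant import r
from h import *
c,s=wrist(r); print(s["tcp_pos"],s["eef_rot"],s["gripper_width"],s["gripper_force"],s["joints"])
d=r.capture("side"); p=proj(d,s["tcp_pos"]).astype(int)
a=cv2.resize(d["image"][p[1]-50:p[1]+70,p[0]-60:p[0]+60],(400,400),interpolation=cv2.INTER_CUBIC)
b=cv2.resize(c["image"],(400,250)); b=cv2.copyMakeBorder(b,0,150,0,0,cv2.BORDER_CONSTANT)
cv2.imwrite("pics/l.png",np.hstack([a,b]))
E
```

```text
[0.54548412 0.15397234 0.140024  ] [ 1.79979202e+02  6.33140446e-03 -7.24439252e+01] 0.05941045274612974 15.499923527240753 [ 3.55327522e+01  1.46016464e+01 -1.99398946e+01 -1.51006632e-02
 -5.54762890e+01 -1.79681161e+01]
```

View pics/l.png

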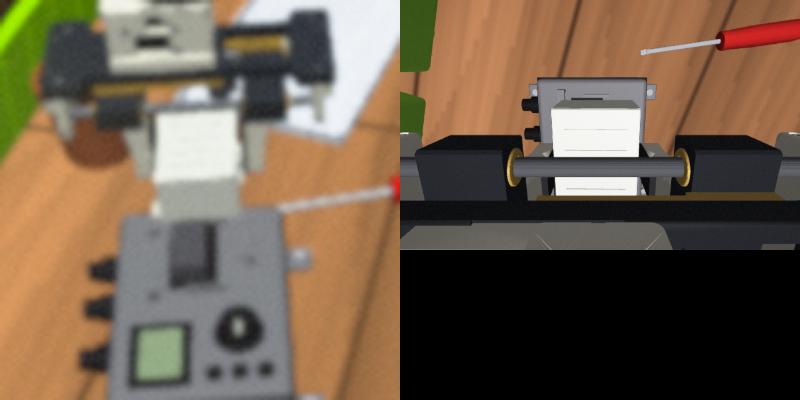

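Request:
play_rows:
  rows:
    - {"slide": [0.1, 0.031, 0], "delta_rot": [0, 0, 0], "fingers": 0.2}
    - {"slide": [0.234, 0.073, 0], "delta_rot": [0, 0, 0], "fingers": 0.2}
    - {"slide": [0.234, 0.073, 0], "delta_rot": [0, 0, 0], "fingers": 0.2}
    - {"slide": [0.234, 0.073, 0], "delta_rot": [0, 0, 0], "fingers": 0.2}
    - {"slide": [0.234, 0.073, 0], "delta_rot": [0, 0, 0], "fingers": 0.2}
    - {"slide": [0.234, 0.073, 0], "delta_rot": [0, 0, 0], "fingers": 0.2}
    - {"slide": [0.234, 0.073, 0], "delta_rot": [0, 0, 0], "fingers": 0.2}
    - {"slide": [0.234, 0.073, 0], "delta_rot": [0, 0, 0], "fingers": 0.2}

```text
time_s: 18.58
tcp_pos: [0.547, -0.1208, 0.1392]
eef_rot: [179.9, 0.0, -72.5]
contact_force: [0.9, 0.5, -0.9]
gripper_width: 0.0594
gripper_force: 15.5
```

Request:
play_rows:
  rows:
    - {"slide": [0.234, 0.073, 0], "delta_rot": [0, 0, 0], "fingers": 0.2}
    - {"slide": [0.234, 0.073, 0], "delta_rot": [0, 0, 0], "fingers": 0.2}
    - {"slide": [0.134, 0.042, 0], "delta_rot": [0, 0, 0], "fingers": 0.2}
    - {"slide": [0, 0, 0], "delta_rot": [0, 0, 0], "fingers": 0.2}

```text
time_s: 19.08
tcp_pos: [0.547, -0.2154, 0.1388]
eef_rot: [179.9, 0.0, -72.6]
contact_force: [-0.2, 0.2, -1.4]
gripper_width: 0.0597
gripper_force: 15.5
```

```bash
python3 - <<'E'
from plant import r
from h import *
c,s=wrist(r); print(s["tcp_pos"],s["eef_rot"],s["gripper_width"],s["gripper_force"])
d=r.capture("top"); b=cv2.resize(c["image"],(400,250)); b=cv2.copyMakeBorder(b,0,150,0,0,cv2.BORDER_CONSTANT)
cv2.imwrite("pics/t.png",np.hstack([cv2.resize(d["image"][100:260,300:460],(400,400)),b]))
E
```

```text
[ 0.54701068 -0.21539553  0.13879442] [ 1.79891932e+02  3.34206398e-02 -7.26253213e+01] 0.059693459246431185 15.49971655011177
```

View pics/t.png

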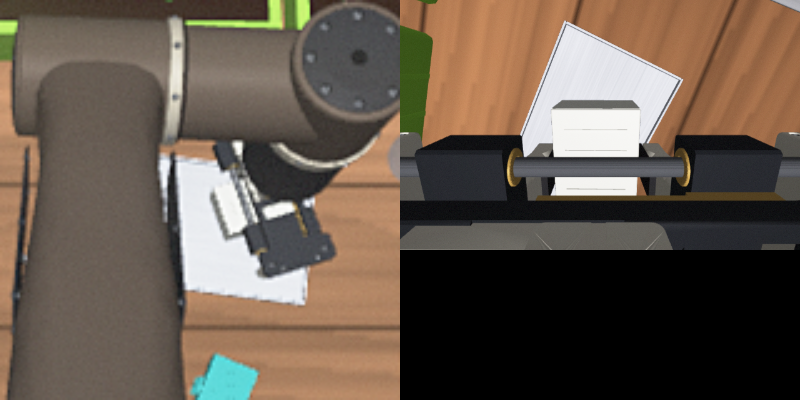

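Request:
play_rows:
  rows:
    - {"slide": [0, 0, 0.15], "delta_rot": [0, 0, 0], "fingers": 0.2}
    - {"slide": [0, 0, 0.15], "delta_rot": [0, 0, 0], "fingers": 0.2}
    - {"slide": [0, 0, 0.15], "delta_rot": [0, 0, 0], "fingers": 0.2}
    - {"slide": [0, 0, 0.15], "delta_rot": [0, 0, 0], "fingers": 0.2}
    - {"slide": [0, 0, 0.13], "delta_rot": [0, 0, 0], "fingers": 0.2}
    - {"slide": [0, 0, 0.05], "delta_rot": [0, 0, 0], "fingers": 0.2}
    - {"slide": [0, 0, 0], "delta_rot": [0, 0, 0], "fingers": 0.2}
    - {"slide": [0, 0, 0], "delta_rot": [0, 0, 0], "fingers": 0.2}

```text
time_s: 20.18
tcp_pos: [0.5482, -0.2133, 0.0232]
eef_rot: [-180.0, -0.0, -72.4]
contact_force: [-0.1, -0.4, -0.8]
gripper_width: 0.0592
gripper_force: 15.5
```

Request:
play_rows:
  rows:
    - {"slide": [0, 0, 0.008], "delta_rot": [0, 0, 0], "fingers": 0.2}
    - {"slide": [0, 0, 0], "delta_rot": [0, 0, 0], "fingers": 0.2}

```text
time_s: 20.42
tcp_pos: [0.5477, -0.2135, 0.0216]
eef_rot: [-180.0, -0.0, -72.5]
contact_force: [1.1, -0.1, -0.1]
gripper_width: 0.0595
gripper_force: 15.5
```

Request:
play_rows:
  rows:
    - {"slide": [0, 0, 0.012], "delta_rot": [0, 0, 0], "fingers": 0.2}
    - {"slide": [0, 0, 0.012], "delta_rot": [0, 0, 0], "fingers": 0.2}
    - {"slide": [0, 0, 0], "delta_rot": [0, 0, 0], "fingers": 0.2}

```text
time_s: 20.8
tcp_pos: [0.5473, -0.2134, 0.0173]
eef_rot: [179.9, 0.0, -72.5]
contact_force: [-0.1, -0.4, -1.2]
gripper_width: 0.0594
gripper_force: 15.5
```

Request:
play_rows:
  rows:
    - {"slide": [0, 0, 0.008], "delta_rot": [0, 0, 0], "fingers": 0.2}
    - {"slide": [0, 0, 0.005], "delta_rot": [0, 0, 0], "fingers": 0.2}
    - {"slide": [0, 0, 0], "delta_rot": [0, 0, 0], "fingers": 0.2}

```text
time_s: 21.18
tcp_pos: [0.5474, -0.2134, 0.0155]
eef_rot: [180.0, 0.0, -72.5]
contact_force: [-0.4, 0.7, -0.6]
gripper_width: 0.0597
gripper_force: 15.5
```

Request:
play_rows:
  rows:
    - {"slide": [0, 0, 0.005], "delta_rot": [0, 0, 0], "fingers": 0.2}
    - {"slide": [0, 0, 0], "delta_rot": [0, 0, 0], "fingers": 0.2}

```text
time_s: 21.42
tcp_pos: [0.5475, -0.2134, 0.0148]
eef_rot: [180.0, 0.0, -72.5]
contact_force: [-0.2, 0.3, -0.6]
gripper_width: 0.0595
gripper_force: 15.5
```

Request:
play_rows:
  rows:
    - {"slide": [0, 0, 0.002], "delta_rot": [0, 0, 0], "fingers": 0.2}
    - {"slide": [0, 0, 0], "delta_rot": [0, 0, 0], "fingers": 0.2}

```text
time_s: 21.68
tcp_pos: [0.5476, -0.2134, 0.0146]
eef_rot: [180.0, -0.0, -72.5]
contact_force: [0.2, 0.6, -0.0]
gripper_width: 0.0597
gripper_force: 15.5
```

One more small step to feel the floor.

Request:
play_rows:
  rows:
    - {"slide": [0, 0, 0.003], "delta_rot": [0, 0, 0], "fingers": 0.2}
    - {"slide": [0, 0, 0], "delta_rot": [0, 0, 0], "fingers": 0.2}

```text
time_s: 21.92
tcp_pos: [0.5476, -0.2135, 0.0146]
eef_rot: [180.0, -0.0, -72.5]
contact_force: [-2.1, 0.4, 4.8]
gripper_width: 0.0592
gripper_force: 15.5
```

Floor contact (4.8 N). Release gently, then withdraw.

Request:
play_rows:
  rows:
    - {"slide": [0, 0, 0], "delta_rot": [0, 0, 0], "fingers": 0.36}
    - {"slide": [0, 0, 0], "delta_rot": [0, 0, 0], "fingers": 0.42}
    - {"slide": [0, 0, 0], "delta_rot": [0, 0, 0], "fingers": 0.5}
    - {"slide": [0, 0, 0], "delta_rot": [0, 0, 0], "fingers": 0.7}
    - {"slide": [0, 0, 0], "delta_rot": [0, 0, 0], "fingers": 0.9}
    - {"slide": [0, 0, 0], "delta_rot": [0, 0, 0], "fingers": 0.9}

```text
time_s: 22.68
tcp_pos: [0.5476, -0.2134, 0.014]
eef_rot: [180.0, 0.0, -72.5]
contact_force: [0.1, 0.3, -0.1]
gripper_width: 0.0824
gripper_force: 0.0
```

Request:
play_rows:
  rows:
    - {"slide": [0, 0, -0.05], "delta_rot": [0, 0, 0], "fingers": 0.9}
    - {"slide": [0, 0, -0.1], "delta_rot": [0, 0, 0], "fingers": 0.9}
    - {"slide": [0, 0, -0.2], "delta_rot": [0, 0, 0], "fingers": 0.9}
    - {"slide": [0, 0, -0.3], "delta_rot": [0, 0, 0], "fingers": 0.9}
    - {"slide": [0, 0, -0.3], "delta_rot": [0, 0, 0], "fingers": 0.9}
    - {"slide": [0, 0, -0.3], "delta_rot": [0, 0, 0], "fingers": 0.9}
    - {"slide": [0, 0, 0], "delta_rot": [0, 0, 0], "fingers": 0.9}

```text
time_s: 23.55
tcp_pos: [0.5499, -0.2139, 0.2074]
eef_rot: [-179.6, -0.2, -72.4]
contact_force: [-0.3, -0.8, -0.6]
gripper_width: 0.0831
gripper_force: 0.0
```

```bash
python3 - <<'E'
from plant import r
from h import *
c,s=wrist(r); print(s["tcp_pos"],s["contact_force"])
d=r.capture("side")
cv2.imwrite("pics/f.png",np.hstack([cv2.resize(d["image"][130:250,210:370],(400,300)),cv2.resize(c["image"],(400,300))]))
E
```

```text
[ 0.54987971 -0.21391605  0.20739205] [-0.33273882 -0.81001607 -0.63157319]
```

View pics/f.png

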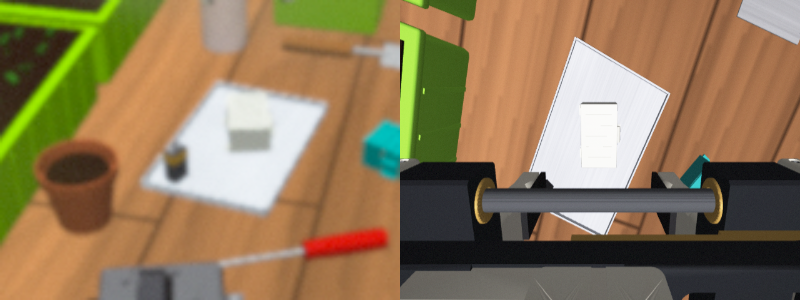

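The side view (left) and the wrist view (right, around (600,135)) both show the cover lying flat in the middle of the tray. The battery and pot are still standing, and the gripper is clear.

```bash
python3 -c "
from plant import r
print(r.close_job())"
```

```text
the job is handed in; nothing more can be done
None
```

The battery cover came off whole and lies flat, the same way up, in the metal tray. The job is handed in (about 24 s of the 64 s used), but the interface returned no verdict.

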